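# Beaker upside-down onto the warm-air dryer's clip peg

### The job

The blue soaking beaker has been rinsed and lies on its side on the draining mat. Turn it upside down over the big peg of the warm-air dryer, set it on without dropping it, and ease it down past the three spring clips until its rim sits fully home, flat on the black seat ring; the clips resist, but do not ram it onto the ring. Let go of it, and leave the small glass tube, the plier, the wheel holder and the brass weight where they are.

Things in the scene. Friction and masses are not known exactly. Their poses are not given: they have to be found in the camera images.
- beaker_center (a point): Half-way up the axis of the blue aluminium beaker: a straight round cup, 58 mm outside diameter (rim bead 60), 100 mm long, wall 3 mm (bore 52), floor 4 mm, some 0.13 to 0.23 kg. z runs along it from closed base to open mouth; a silver band marks the base end. It starts lying level on the mat's ribs, axis 32 mm above the bench, mouth to the robot's left (within 25 degrees).
- beaker_mouth (a point): Centre of the beaker's open mouth, in the plane of the rim, 50 mm from beaker_center; same axes.
- seat (a point): On the axis of the dryer's big upright peg, level with the top of the black seat ring, 84 mm above the bench: the rim must come to rest at this height. z up; x points from the peg to the back of the dryer.
- seat_ring: Black notched ring around the foot of the big peg, 42 to 68 mm diameter, origin on the peg's axis on the deck, 4 mm below its top. The beaker's rim must come to rest flat on it and must not be rammed onto it (over 60 N).
- nose (a point): On the peg's axis at the top of its domed white nose (45 mm diameter, tapering over its last 14 mm), 88 mm above seat. Below the nose the peg is a 24 mm perforated tube. In a seated beaker 8 mm are left between nose and floor.
- clips (a point): On the peg's axis, 18 mm above seat, where the three bowed brass spring wires spread widest, to 60 mm diameter; a beaker let go stays standing on them, rim 30 to 40 mm above seat, perhaps leaning a little. They fold inwards as it is pushed down, which takes 9 to 18 N at first, then 4 to 10 N down to the seat; it then stays. Shut fingers on the middle of the upturned base can push.
- dryer: White warm-air dryer, fixed; origin on the bench under the big peg's axis, x to its back. Deck 206 x 196 mm, 80 mm above the bench, from 73 mm before the peg to 133 mm behind it. Two slim pegs, 62 mm high, stand 95 mm behind the big one, 50 mm to either side.
- mat: Black rubber draining mat, fixed, 170 x 150 mm, 3 mm thick, origin at its centre on the bench. Its two ribs run along its x axis, 16 mm either side of the centre, 7 mm high; a low edge 5 mm high runs along 72 mm either side.
- small_tube: Small green glass tube, closed at one end, 34 mm diameter, 72 mm long, upside down on one of two slim pegs of the dryer, 95 mm behind the big peg and 50 mm to one side. Origin at its closed end, which is on top (152 mm above the bench); its z axis points down. Leave it.
- plier: Chrome Adams plier, 130 mm long, 47 mm wide, 10 mm thick, lying on the bench; origin under its pivot, handles towards its -x. Leave it.
- wheel_holder: Black rubber block 60 x 100 x 28 mm with four polishing wheels standing in it, 67 mm high in all; origin at the centre of its underside. Leave it.
- weight: Brass weight with a knob, 42 mm diameter, 58 mm high; origin at the centre of its underside. Leave it.
- vise: Small bench vise in green enamel with a wire retainer clasp in its jaws, fixed, about 145 x 100 mm and 108 mm high; origin at the centre of its base on the bench, its screw and tommy bar reach 96 mm towards its -x. Keep clear of it.

How it is judged (in metres and radians):
On the way, in this order (a step that is already met when the one before it is completed fails the run):
1. the beaker is upside down with the peg's nose inside its mouth (angle between beaker_mouth's own z axis and vertical above 2.84159 rad and horizontal distance between beaker_mouth and nose below 0.02 m and z of beaker_mouth in the frame of nose below -0.01 m), for 0.1 s.
2. the beaker is pressed fully down, its rim on the seat ring (angle between beaker_mouth's own z axis and vertical above 3.08159 rad and z of beaker_mouth in the frame of seat below 0.0025 m and horizontal distance between beaker_mouth and seat below 0.006 m), for 0.2 s.
At the end, for the whole second after the job is handed in: The beaker stands upside down on the big peg: rim within 2.5 mm of the seat ring's top, within 6 mm of the peg's axis, within 0.06 rad of upright, at rest and released (all of step 2 and linear speed of beaker below 0.02 m/s and contact force between the fingers and beaker below 0.1 N); the robot touches nothing.
It fails at once if the rim is rammed onto the seat ring (over 60 N) (contact force between beaker and seat_ring above 60 N).
It fails at once if the beaker is dropped: it falls free at over 0.7 m/s (linear speed of beaker above 0.7 m/s and contact force between the fingers and beaker below 0.05 N).
It fails at once if the small glass tube, the plier, the wheel holder or the brass weight is moved more than 20 mm (distance of any of small_tube, plier, wheel_holder, weight from where it was at the start of the episode above 0.02 m).
It also fails if it takes over 64 s, if anything falls off the work surface, if the arm or the gripper's body presses on something with over 40 N, if the wrist force passes 120 N, or if a joint passes its speed limit or range.

### The arm

A 7-joint arm with a two-finger parallel gripper is mounted at the origin on the work surface. World frame = base frame: x ahead of the robot, y to its left, z up, the work surface at z = 0. Lengths are in mm, angles in rad, forces in N, time in s.
With the tool pointing down it reaches from about 400 to 875 mm from the base axis. Payload 4.4 kg.
Tool frame: the origin (TCP) lies at the very end of the fingers, on their centre line; the grasp point (between the pads) lies 19 mm behind it; y points along the fingers, z is the direction in which the jaws open and shut, and the axes are right-handed (so a half turn about y gives the same grasp; the last joint's range is limited). The gripper opens to 85 mm and grips with 20 to 120 N. Pads are 22 mm wide; open, the fingers measure 114 mm over their backs; the gripper's body (76 mm by 85 mm) begins 54 mm behind the grasp point. The pads swing forward as they close: fully open they stand 13 mm farther back than shut.
Start: joints at [1.091, 0.628, 0.038, 1.517, -0.027, 0.996, -0.02], TCP at [261.388, -595.142, 231.313] pointing down, gripper open.
Joint ranges: [-3.06, 3.06], [-0.37, 2.12], [-1.25, 1.32], [0.18, 2.47], [-1.1, 4.24], [0.23, 1.98], [-2.94, 2.94]. Speed limits (rad/s): [2.57, 2.57, 3.14, 3.14, 3.14, 3.14, 3.14].

### API

Orientations are given as [roll, pitch, yaw] about the fixed x, y, z axes, in that order (R = Rz(yaw) Ry(pitch) Rx(roll)).
In Python, from cell import * gives the robot as it stands.
- The arm moves only by the tool apply_moves, never from a script. Its argument "targets" is a list of rows, each a list of 6 numbers: the shift along the tool's x, y, z in units of 40 mm (1.0 is 40 mm), then the turn, a rotation vector about the tool's x, y, z in units of 8 degrees (1.0 is 8 degrees). A call has 1 to 12 rows; each row shifts and turns the commanded pose from where the row before left it, along the tool's axes as they then stand; what a row does not reach is not made up. A row lasts 1/8 s, in which the tool goes at most 62.5 mm and 10.7 degrees, less where a joint would pass 70% of its speed; a pose out of reach is approached as far as the arm can. A call is refused whole if a number of a shift passes 1 or a number of a turn 1, either way. A call with a gripper value outside its range is refused whole. "jaw" is the gripper command: -1 is shut, 1 is fully open, values between are in proportion, set as the call begins (left out, the last holds). The fingers move at their own pace and stop on an object; the grip force is fixed at half the most. Time passes only in rows, so rows that do not move let the fingers close. It gives the time, the measured TCP pose, the force and the opening at its end, in the units of the state.
- read_state(): the state, without advancing time (a new reading comes with each control period).
- get_image(name): name is "side" or "top" or "wrist"; returns the picture (480x640x3 uint8, red, green, blue); there is no depth.
- calibration(name): a dict with "fx", "fy", "cx", "cy" (pixels), "world_from_camera" (4x4, takes a point from camera to world coordinates). Camera axes: x right, y down, z forward; pixel columns grow to the right and rows downward; lengths in mm; the calibration is good to about 2 mm. A picture is of the moment at which its call begins: read the wrist's pose just before it. calibration takes no time and is no camera call; for the wrist camera it gives the pose at the moment of the call.
- finish_job(): hands the job in, once; it reports no verdict.
The state is a dict: "clock": time; "qpos": joint angles; "qd": joint speeds; "tau": joint torques, N m; "eef_pos": TCP position; "tool_rot": TCP orientation; "force": force on the tool from outside, world axes, zero at the start; "torque": the same for the moment, N m; "width": finger opening in mm.
Only numpy, scipy, OpenCV 4.12 (cv2) and the standard library are available. Lean on these libraries where they do the work, as an engineer would, in place of code of your own. Each camera call takes 0.05 s, during which the arm holds its last target. There are 200 camera calls.

## Working session

There is one attempt and no reset: what is moved stays moved. The work goes in short steps, Python scripts to look and compute and a tool call to move; the robot and the scene stay as the last step left them, time stands still between calls to the robot, and variables do not carry over. Pictures are saved under pics/ and viewed, about 8 in all and at most 12, crops included, and the job is handed in when it is done.

Besides the shell and the picture viewer there is one more tool, called after "Emit:" as name(argument=value, ...) on one line, values as JSON. apply_moves: Moves the arm, as the interface text tells. Its arguments: {"type":"object","properties":{"targets":{"type":"array"},"jaw":{"type":"number"}},"required":["targets"]}

```bash
mkdir -p pics; ls; python3 - <<'E'
from cell import *
import cv2,numpy as np
s=read_state();print({k:np.round(v,3).tolist() for k,v in s.items()})
a=get_image("top");b=get_image("side")
cv2.imwrite("pics/top.png",a[:,:,::-1]);cv2.imwrite("pics/side.png",b[:,:,::-1])
for n in("top","side","wrist"):
  c=calibration(n);print(n,c["fx"],c["fy"],c["cx"],c["cy"],np.round(c["world_from_camera"],3).tolist())
E
```

```text
pics
{'clock': 0.0, 'qpos': [1.091, 0.629, 0.038, 1.518, -0.027, 0.996, -0.02], 'qd': [-0.001, -0.0, -0.0, 0.0, -0.0, -0.0, -0.0], 'tau': [0.0, -56.34, 1.226, -19.344, 0.011, 0.011, -0.0], 'eef_pos': [261.116, -594.587, 230.416], 'tool_rot': [-1.573, -0.0, -2.728], 'force': [0.015, 0.421, -1.131], 'torque': [0.025, -0.024, 0.052], 'width': 85.269}
top 568.902034775497 568.902034775497 324.02557677033644 231.9272049025563 [[0.002, -0.998, 0.064, 562.597], [-1.0, -0.001, 0.017, 3.966], [-0.017, -0.064, -0.998, 1168.632], [0.0, 0.0, 0.0, 1.0]]
side 603.8884175825342 603.8884175825342 309.07556070132455 225.2873593716065 [[-0.843, -0.29, 0.453, 162.63], [-0.538, 0.439, -0.72, 783.872], [0.01, -0.851, -0.526, 691.105], [0.0, 0.0, 0.0, 1.0]]
wrist 358.9847848465704 358.9847848465704 320.27820021869655 236.6310558998333 [[0.403, -0.866, -0.297, 336.745], [-0.915, -0.381, -0.129, -561.856], [-0.001, 0.324, -0.946, 373.211], [0.0, 0.0, 0.0, 1.0]]
```

View pics/top.png

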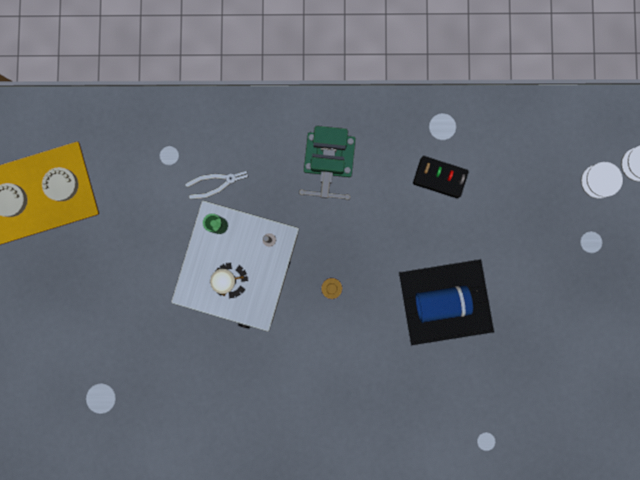

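View pics/side.png

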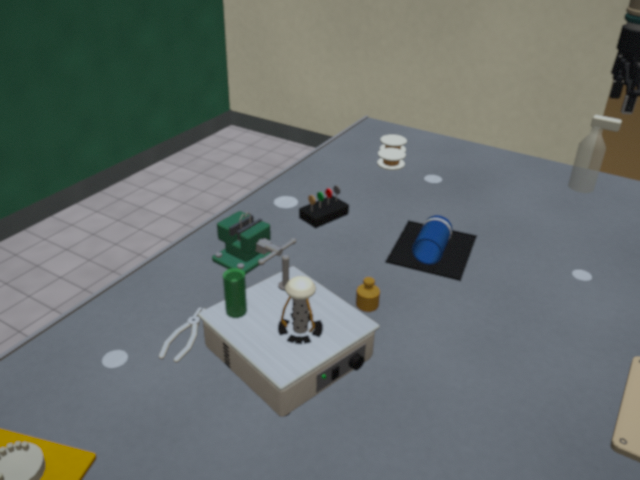

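```bash
cat > h.py <<'E'
from cell import *
import cv2,numpy as np
def ray(n,u,v,c=None):
    c=c or calibration(n);T=np.array(c["world_from_camera"])
    d=T[:3,:3]@[(u-c["cx"])/c["fx"],(v-c["cy"])/c["fy"],1];return T[:3,3],d/np.linalg.norm(d)
def onz(n,u,v,z,c=None):
    o,d=ray(n,u,v,c);return o+d*(z-o[2])/d[2]
def tri(rs):
    A=sum(np.eye(3)-np.outer(d,d) for o,d in rs);b=sum((np.eye(3)-np.outer(d,d))@o for o,d in rs)
    p=np.linalg.solve(A,b);return p,[float(np.linalg.norm(np.cross(p-o,d))) for o,d in rs]
def big(m):
    n,l,s,c=cv2.connectedComponentsWithStats(m.astype(np.uint8));i=1+s[1:,4].argmax();return l==i,s[i],c[i]
E
python3 - <<'E'
from h import *
a=cv2.imread("pics/top.png");b=cv2.imread("pics/side.png")
def hsv(i):return cv2.cvtColor(i,cv2.COLOR_BGR2HSV).astype(int)
h=hsv(a);m=(h[...,0]>105)&(h[...,0]<125)&(h[...,1]>150)&(h[...,2]>40)
band=np.zeros(m.shape,bool);band[280:325,410:480]=(h[280:325,410:480,2]>130)
M,s,c=big(m|band);r=cv2.minAreaRect(np.argwhere(M)[:,::-1].astype(np.float32));bx=cv2.boxPoints(r)
print("beaker",r,bx.tolist())
for p in bx: print(onz("top",*p,32).round(1),onz("top",*p,55).round(1))
nb=np.argwhere(band).mean(0)[::-1];print("band",nb,onz("top",*nb,58).round(1))
# nose: cream
for n,i,(x0,y0,x1,y1) in(("top",a,(200,260,250,305)),("side",b,(275,265,325,310))):
    g=hsv(i)[y0:y1,x0:x1];k=(g[...,2]>140)&(g[...,0]<35)&(g[...,1]>15)
    K,s,c=big(k);print(n,s.tolist(),(c+[x0,y0]).round(1))
cr=cv2.hconcat([cv2.resize(a[195:335,165:305],(400,400),interpolation=2),cv2.resize(b[255:355,260:360],(400,400),interpolation=2)])
cv2.imwrite("pics/c1.png",cr)
E
```

```text
beaker ((444.0837097167969, 303.51873779296875), (29.776466369628906, 56.24089431762695), 80.83765411376953) [[413.95135498046875, 293.29815673828125], [469.47467041015625, 284.3427734375], [474.216064453125, 313.73931884765625], [418.6927490234375, 322.6947021484375]]
[ 513.7 -155.2   32. ] [ 514.7 -152.    55. ]
[ 531.7 -265.1   32. ] [ 532.3 -259.7   55. ]
[ 473.9 -273.6   32. ] [ 475.7 -268.    55. ]
[ 455.9 -164.1   32. ] [ 458.  -160.7   55. ]
band [461.96969697 302.12121212] [ 498.1 -244.    58. ]
top [11, 10, 23, 23, 155] [223.6 280.7]
side [11, 14, 29, 19, 245] [299.3 290.3]
```

View pics/c1.png

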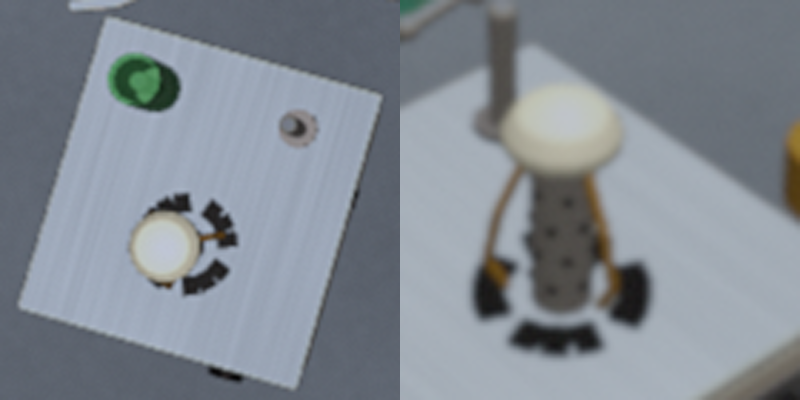

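```bash
cat >> h.py <<'E'
from scipy.spatial.transform import Rotation as Ro, Slerp
def tool(down_az=None,y=None,z=None):
    y=np.array(y,float);z=np.array(z,float);y/=np.linalg.norm(y);z-=y*(z@y);z/=np.linalg.norm(z)
    return Ro.from_matrix(np.c_[np.cross(y,z),y,z])
def plan(p1,R1,n,p0=None,R0=None,rnd=2):
    s=read_state();p0=s["eef_pos"] if p0 is None else p0;R0=Ro.from_euler("xyz",s["tool_rot"]) if R0 is None else R0
    p=np.array(p0,float);R=R0;w=(R1*R0.inv()).as_rotvec();rows=[]
    for i in range(1,n+1):
        pt=p0+(np.array(p1)-p0)*i/n;Rt=Ro.from_rotvec(w*i/n)*R0
        a=np.round(np.r_[R.inv().apply(pt-p)/40,np.degrees((R.inv()*Rt).as_rotvec())/8],rnd)
        rows.append(a.tolist());p=p+R.apply(a[:3]*40);R=R*Ro.from_rotvec(np.radians(a[3:]*8))
    print("\n".join(map(str,rows)));print("end",p.round(1),np.abs(np.array(rows)).max());return p,R
E
python3 - <<'E'
from h import *
pn,e=tri([ray("top",223.3,281.),ray("side",300.1,287.4)]);print("nose disc (z~158-165)",pn.round(1),e)
print("top@160",onz("top",223.3,281,160).round(1),"side@162",onz("side",300.1,287.4,162).round(1))
print("ring top",onz("top",230.5,280.4,84).round(1),"side ring",onz("side",(562-400)/4+260,(298)/4+255,84).round(1))
t=np.radians(9.3)
R1=tool(y=[0,0,-1],z=[np.cos(t),np.sin(t),0])
p,R=plan([497.6,-234.2,160],R1,12)
E
```

```text
nose disc (z~158-165) [541.5 201.4 155.9] [1.9669952719408417, 1.9669952719410713]
top@160 [539.9 199.6 160. ] side@162 [538.9 208.8 162. ]
ring top [539.3 200.6  84. ] side ring [537.6 209.5  84. ]
[-0.75, 0.15, -0.49, 0.0, -0.79, -0.0]
[-0.81, 0.15, -0.4, 0.0, -0.78, -0.0]
[-0.84, 0.14, -0.32, 0.0, -0.79, -0.0]
[-0.87, 0.15, -0.22, 0.0, -0.79, -0.0]
[-0.89, 0.15, -0.12, 0.0, -0.79, -0.0]
[-0.89, 0.15, -0.02, 0.0, -0.78, -0.01]
[-0.9, 0.14, 0.07, 0.01, -0.79, 0.0]
[-0.88, 0.15, 0.17, -0.0, -0.79, 0.0]
[-0.86, 0.15, 0.27, -0.0, -0.79, 0.0]
[-0.82, 0.14, 0.36, -0.0, -0.78, 0.0]
[-0.78, 0.15, 0.45, 0.0, -0.79, 0.0]
[-0.72, 0.15, 0.53, 0.0, -0.79, 0.0]
end [ 497.5 -234.2  159.8] 0.9
```

Emit:
apply_moves(targets=[[-0.75,0.15,-0.49,0,-0.79,0],[-0.81,0.15,-0.4,0,-0.78,0],[-0.84,0.14,-0.32,0,-0.79,0],[-0.87,0.15,-0.22,0,-0.79,0],[-0.89,0.15,-0.12,0,-0.79,0],[-0.89,0.15,-0.02,0,-0.78,0],[-0.9,0.14,0.07,0,-0.79,0],[-0.88,0.15,0.17,0,-0.79,0],[-0.86,0.15,0.27,0,-0.79,0],[-0.82,0.14,0.36,0,-0.78,0],[-0.78,0.15,0.45,0,-0.79,0],[-0.72,0.15,0.53,0,-0.79,0]], jaw=1)

```text
clock: 1.6
eef_pos: [498.1, -233.8, 160.1]
tool_rot: [-1.571, 0.0, -1.405]
force: [-0.2, -0.5, -0.1]
width: 85.3
```

Emit:
apply_moves(targets=[[0,0,0,0,0,0],[0,0,0,0,0,0]])

```text
clock: 1.85
eef_pos: [497.2, -235.4, 160.2]
tool_rot: [-1.572, -0.0, -1.409]
force: [-0.8, -0.8, -0.0]
width: 85.3
```

```bash
python3 - <<'E'
from h import *
c=calibration("wrist");i=get_image("wrist");cv2.imwrite("pics/w1.png",i[:,:,::-1]);np.save("w1c.npy",c,allow_pickle=True)
s=read_state();print(s["qpos"],s["eef_pos"],s["tool_rot"])
h=cv2.cvtColor(i,cv2.COLOR_RGB2HSV).astype(int);m=(h[...,0]>105)&(h[...,0]<125)&(h[...,1]>150)&(h[...,2]>40)
M,s,_=big(m);r=cv2.minAreaRect(np.argwhere(M)[:,::-1].astype(np.float32));print(r)
for p in cv2.boxPoints(r): print(p.round(0),onz("wrist",*p,32,c).round(1))
E
```

```text
[ 0.59397732  0.59338357 -0.30622142  1.86458107  0.2590769   0.72300343
  0.30174368] [ 497.01434114 -235.9547832   160.34862938] [-1.57185186e+00 -5.09748760e-04 -1.41038883e+00]
((324.5, 185.0), (116.0, 81.0), 90.0)
[284. 127.] [ 458.3 -166.8   32. ]
[365. 127.] [ 516.  -157.4   32. ]
[365. 243.] [ 534.  -244.8   32. ]
[284. 243.] [ 469.8 -255.3   32. ]
```

View pics/w1.png

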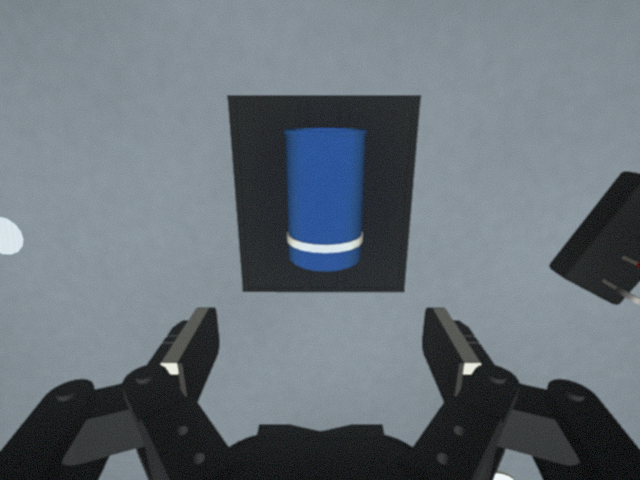

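```bash
python3 - <<'E'
from h import *
c=np.load("w1c.npy",allow_pickle=True).item()
print(np.array(c["world_from_camera"])[:3,3].round(1))
for u,v,z in((325,128,62),(325,271,3),(325,271,61),(325,247,60)): print(u,v,z,onz("wrist",u,v,z,c).round(1))
t=np.radians(99.3);m=np.array([np.cos(t),np.sin(t)])
for u,v in((324,180),(325,240)):
  print(onz("wrist",u,v,61,c).round(1))
E
```

```text
[ 482.8 -153.5  302.9]
325 128 62 [ 487.1 -161.7   62. ]
325 271 3 [ 508.8 -287.1    3. ]
325 271 61 [ 503.8 -261.3   61. ]
325 247 60 [ 500.8 -243.    60. ]
[ 492.  -195.1   61. ]
[ 499.8 -237.4   61. ]
```

Emit:
apply_moves(targets=[[-0.03,0.4,0.04,0,0,0],[0,0.5,0,0,0,0],[0,0.5,0,0,0,0],[0,0.5,0,0,0,0],[0,0.5,0,0,0,0],[0,0.4,0,0,0,0],[0,0.4,0,0,0,0],[0,0.25,0,0,0,0],[0,0.15,0,0,0,0],[0,0,0,0,0,0],[0,0,0,0,0,0]])

```text
clock: 3.28
eef_pos: [499.6, -233.5, 17.0]
tool_rot: [-1.57, -0.0, -1.408]
force: [0.4, 1.5, 0.5]
width: 85.1
```

Emit:
apply_moves(targets=[[0,0,0,0,0,0],[0,0,0,0,0,0],[0,0,0,0,0,0],[0,0,0,0,0,0],[0,0,0,0,0,0],[0,0,0,0,0,0],[0,0,0,0,0,0],[0,0,0,0,0,0]], jaw=-1)

```text
clock: 4.28
eef_pos: [499.5, -233.5, 17.5]
tool_rot: [-1.57, -0.001, -1.409]
force: [-0.9, 0.6, 6.7]
width: 56.7
```

Emit:
apply_moves(targets=[[0,-0.3,0,0,0,0],[0,-0.5,0,0,0,0],[0,-0.7,0,0,0,0],[0,-0.8,0,0,0,0],[0,-0.8,0,0,0,0],[0,-0.8,0,0,0,0],[0,-0.6,0,0,0,0],[0,-0.5,0,0,0,0],[0,0,0,0,0,0]])

```text
clock: 5.4
eef_pos: [499.9, -233.6, 218.2]
tool_rot: [-1.568, -0.002, -1.408]
force: [0.6, 0.1, -2.8]
width: 56.8
```

```bash
python3 - <<'E'
from h import *
f=np.radians(-45);y=np.array([np.cos(f),np.sin(f),0]);R1=tool(y=y,z=[-y[1],y[0],0])
s=read_state();print(s["qpos"].round(2))
p1=np.array([470,-60,300]);
R0=Ro.from_euler("xyz",s["tool_rot"]);w=R1*R0.inv();print(np.degrees(w.magnitude()))
# pitch first about jaw axis (tool z): turn so -x goes down
Rp=R0*Ro.from_rotvec([0,0,np.radians(90)]);print(Rp.apply([0,1,0]),Rp.apply([1,0,0]))
p,R=plan(p1,Rp,12)
E
```

```text
[ 0.62  0.52 -0.34  1.81  0.22  0.85  0.33]
95.24439698585304
[-0.16161513  0.98685202 -0.00190896] [ 0.00308546 -0.00142908 -0.99999422]
[-0.37, -0.17, -0.0, 0.0, 0.0, 0.94]
[-0.38, -0.12, -0.01, -0.0, 0.0, 0.94]
[-0.4, -0.07, 0.0, -0.0, 0.0, 0.93]
[-0.41, -0.02, -0.0, -0.0, 0.0, 0.94]
[-0.4, 0.03, -0.0, 0.0, 0.0, 0.94]
[-0.39, 0.09, -0.01, -0.0, 0.0, 0.93]
[-0.38, 0.14, 0.0, -0.0, 0.0, 0.94]
[-0.36, 0.19, -0.0, 0.0, -0.0, 0.94]
[-0.34, 0.23, -0.0, 0.0, -0.0, 0.94]
[-0.29, 0.27, -0.01, 0.0, -0.0, 0.93]
[-0.26, 0.31, 0.0, 0.0, -0.0, 0.94]
[-0.22, 0.34, -0.0, 0.0, 0.0, 0.94]
end [470.1 -60.2 300. ] 0.94
```

```bash
python3 - <<'E'
from h import *
f=np.radians(-45);y=np.array([np.cos(f),np.sin(f),0]);R1=tool(y=y,z=[-y[1],y[0],0])
p,R=plan(np.array([510,30,310]),R1,15)
E
```

```text
[-0.43, -0.15, 0.09, 0.23, -0.23, -0.72]
[-0.41, -0.2, 0.11, 0.23, -0.24, -0.72]
[-0.39, -0.23, 0.12, 0.24, -0.23, -0.73]
[-0.35, -0.26, 0.15, 0.23, -0.23, -0.72]
[-0.32, -0.29, 0.17, 0.23, -0.24, -0.72]
[-0.29, -0.32, 0.18, 0.23, -0.23, -0.72]
[-0.25, -0.33, 0.21, 0.23, -0.24, -0.73]
[-0.2, -0.35, 0.22, 0.24, -0.23, -0.72]
[-0.16, -0.37, 0.25, 0.23, -0.23, -0.72]
[-0.12, -0.37, 0.26, 0.23, -0.24, -0.72]
[-0.07, -0.37, 0.27, 0.23, -0.23, -0.72]
[-0.02, -0.36, 0.29, 0.23, -0.23, -0.73]
[0.02, -0.36, 0.3, 0.24, -0.24, -0.72]
[0.07, -0.34, 0.31, 0.23, -0.23, -0.72]
[0.11, -0.32, 0.31, 0.23, -0.23, -0.72]
end [510.   29.8 310.1] 0.73
```

Emit:
apply_moves(targets=[[-0.43,-0.15,0.09,0.23,-0.23,-0.72],[-0.41,-0.2,0.11,0.23,-0.24,-0.72],[-0.39,-0.23,0.12,0.24,-0.23,-0.73],[-0.35,-0.26,0.15,0.23,-0.23,-0.72],[-0.32,-0.29,0.17,0.23,-0.24,-0.72]])

```text
clock: 6.02
eef_pos: [502.1, -144.7, 246.9]
tool_rot: [-1.44, -0.516, -1.274]
force: [0.8, -0.4, -2.5]
width: 56.6
```

```bash
python3 - <<'E'
from h import *
s=read_state();print(s["qpos"].round(2),s["qd"].round(2),s["eef_pos"])
E
```

```text
[-0.1   0.35  0.02  2.19  0.97  0.56 -0.58] [-1.38 -0.05  0.69  0.5   1.63  0.01 -1.97] [ 502.07395168 -144.67814703  246.91272208]
```

Emit:
apply_moves(targets=[[-0.29,-0.32,0.18,0.23,-0.23,-0.72],[-0.25,-0.33,0.21,0.23,-0.24,-0.73],[-0.2,-0.35,0.22,0.24,-0.23,-0.72],[-0.16,-0.37,0.25,0.23,-0.23,-0.72],[-0.12,-0.37,0.26,0.23,-0.24,-0.72]])

```text
clock: 6.65
eef_pos: [505.8, -56.2, 277.4]
tool_rot: [-1.348, -1.04, -1.172]
force: [-0.0, -0.1, -2.5]
width: 56.3
```

```bash
python3 - <<'E'
from h import *
s=read_state();print(s["qpos"].round(2),s["qd"].round(2),s["eef_pos"])
E
```

```text
[-0.65  0.52  0.08  2.38  1.49  1.02 -1.43] [-0.66  0.49 -0.07  0.17  0.23  0.89 -0.8 ] [505.75492802 -56.19603492 277.38275764]
```

```bash
python3 - <<'E'
from h import *
f=np.radians(-45);y=np.array([np.cos(f),np.sin(f),0]);R1=tool(y=y,z=[-y[1],y[0],0])
p,R=plan(np.array([545,100,310]),R1,8)
E
```

```text
[-0.12, -0.32, 0.38, 0.14, -0.14, -0.45]
[-0.08, -0.32, 0.39, 0.15, -0.15, -0.46]
[-0.06, -0.32, 0.4, 0.14, -0.14, -0.45]
[-0.03, -0.31, 0.41, 0.14, -0.14, -0.45]
[-0.01, -0.31, 0.41, 0.15, -0.14, -0.46]
[0.03, -0.29, 0.42, 0.14, -0.15, -0.45]
[0.05, -0.29, 0.43, 0.14, -0.14, -0.45]
[0.07, -0.27, 0.43, 0.14, -0.14, -0.46]
end [545.1 100.1 309.9] 0.46
```

Emit:
apply_moves(targets=[[-0.12,-0.32,0.38,0.14,-0.14,-0.45],[-0.08,-0.32,0.39,0.15,-0.15,-0.46],[-0.06,-0.32,0.4,0.14,-0.14,-0.45],[-0.03,-0.31,0.41,0.14,-0.14,-0.45],[-0.01,-0.31,0.41,0.15,-0.14,-0.46],[0.03,-0.29,0.42,0.14,-0.15,-0.45],[0.05,-0.29,0.43,0.14,-0.14,-0.45],[0.07,-0.27,0.43,0.14,-0.14,-0.46],[0,0,0,0,0,0]])

```text
clock: 7.78
eef_pos: [546.0, 100.3, 308.3]
tool_rot: [-1.723, -1.567, -0.634]
force: [-0.2, -0.9, -1.4]
width: 56.4
```

```bash
python3 - <<'E'
from h import *
s=read_state();print(s["qpos"].round(2),s["qd"].round(2),s["eef_pos"],s["tool_rot"])
f=np.radians(-45);y=np.array([np.cos(f),np.sin(f),0]);R1=tool(y=y,z=[-y[1],y[0],0])
p,R=plan(np.r_[np.array([540.5,201])+14.5*y[:2],310],R1,5)
E
```

```text
[-1.    0.89  0.12  2.19  1.42  1.49 -1.5 ] [ 0.03 -0.04  0.02  0.04 -0.02 -0.   -0.  ] [545.98046196 100.3304368  308.34200256] [-1.7226021  -1.56704027 -0.63417377]
[0.01, -0.3, 0.34, 0.0, 0.0, -0.01]
[0.01, -0.31, 0.33, 0.0, 0.0, -0.0]
[0.0, -0.3, 0.34, 0.0, 0.0, -0.01]
[0.01, -0.3, 0.34, 0.0, 0.0, -0.0]
[0.01, -0.31, 0.33, 0.0, 0.0, -0.01]
end [550.6 190.8 310. ] 0.34
```

Emit:
apply_moves(targets=[[0,-0.3,0.34,0,0,0],[0,-0.3,0.33,0,0,0],[0,-0.3,0.34,0,0,0],[0,-0.3,0.34,0,0,0],[0,-0.3,0.33,0,0,0],[0,0,0,0,0,0],[0,0,0,0,0,0]])

```text
clock: 8.65
eef_pos: [551.1, 186.9, 311.0]
tool_rot: [-1.054, -1.57, -1.307]
force: [-0.7, -0.7, -1.4]
width: 56.4
```

```bash
python3 - <<'E'
from h import *
a=get_image("top");b=get_image("side");s=read_state();print(s["eef_pos"].round(1),s["force"].round(1),s["tool_rot"].round(3))
cv2.imwrite("pics/t2.png",a[:,:,::-1]);cv2.imwrite("pics/s2.png",b[:,:,::-1])
c=cv2.hconcat([cv2.resize(a[220:340,160:280,::-1],(400,400),interpolation=2),cv2.resize(b[170:370,210:410,::-1],(400,400),interpolation=2)])
cv2.imwrite("pics/c2.png",c)
E
```

```text
[551.2 187.1 311.1] [-0.5  0.3 -2.1] [-0.887 -1.57  -1.474]
```

View pics/c2.png

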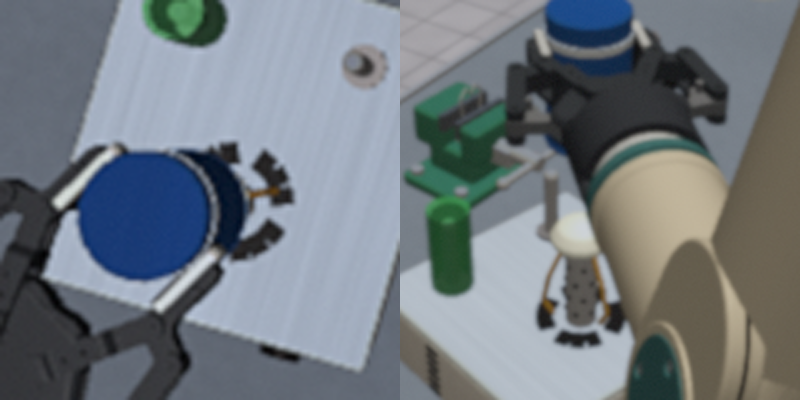

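```bash
python3 - <<'E'
from h import *
a=cv2.imread("pics/t2.png");h=cv2.cvtColor(a,cv2.COLOR_BGR2HSV).astype(int)
sub=h[255:315,175:245];m=(sub[...,0]>105)&(sub[...,0]<125)&(sub[...,1]>150)&(sub[...,2]>85)
M,s,c=big(m);(cx,cy),r=cv2.minEnclosingCircle(np.argwhere(M)[:,::-1].astype(np.float32));print(s,c+[175,255],cx+175,cy+255,r)
for u,v in((203.2,284.5),tuple(c+[175,255])): print(onz("top",u,v,339).round(1))
print("nose",onz("top",223.3,281,158).round(1))
b=read_state();R=Ro.from_euler("xyz",b["tool_rot"]);print((b["eef_pos"]-14.5*R.apply([0,1,0])).round(1),R.as_matrix().round(3))
E
```

```text
[   9   11   38   38 1148] [202.65505226 284.2456446 ] 202.56958389282227 284.1722774505615 19.276561737060547
[538.7 194.2 339. ]
[539.1 195.  339. ]
nose [539.8 200.  158. ]
[541.  197.4 311.1] [[ 0.     0.703  0.711]
 [-0.001 -0.711  0.703]
 [ 1.    -0.001  0.001]]
```

Emit:
apply_moves(targets=[[-0.3,-0.04,0.04,0,0,0],[-0.3,-0.03,0.04,0,0,0],[-0.2,0,0,0,0,0],[0,0,0,0,0,0],[0,0,0,0,0,0]])

```text
clock: 9.38
eef_pos: [551.7, 192.7, 279.0]
tool_rot: [-0.211, -1.569, -2.149]
force: [-0.3, 0.3, -2.2]
width: 56.6
```

```bash
python3 - <<'E'
from h import *
c=calibration("wrist");a=get_image("wrist");s=read_state();cv2.imwrite("pics/w3.png",a[:,:,::-1]);np.save("w3c.npy",c,allow_pickle=True)
print(np.round(c["world_from_camera"],3));R=Ro.from_euler("xyz",s["tool_rot"]);print(s["eef_pos"].round(1),(s["eef_pos"]-14.5*R.apply([0,1,0])).round(1))
E
```

```text
[[ 7.09000e-01 -2.30000e-01  6.66000e-01  4.50208e+02]
 [ 7.05000e-01  2.29000e-01 -6.71000e-01  2.93416e+02]
 [ 2.00000e-03  9.46000e-01  3.24000e-01  1.95580e+02]
 [ 0.00000e+00  0.00000e+00  0.00000e+00  1.00000e+00]]
[551.7 192.8 279.2] [541.5 203.1 279.2]
```

View pics/w3.png

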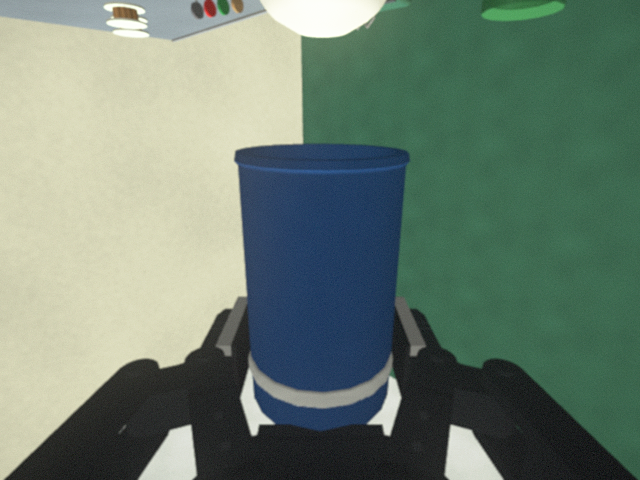

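```bash
python3 - <<'E'
from h import *
c=np.load("w3c.npy",allow_pickle=True).item();a=cv2.imread("pics/w3.png")
g=a[:45,230:400].astype(int);m=(g.min(2)>150)&(abs(g[...,0]-g[...,2])<60)
for r in range(0,42,4):
    x=np.flatnonzero(g[r].min(1)>185);print(r,x.min()+230 if len(x) else 0,x.max()+230 if len(x) else 0)
T=np.array(c["world_from_camera"])
def dep(p):return (T[:3,:3].T@(np.array(p)-T[:3,3]))
print("tip",onz("wrist",323,37,172,c).round(1),onz("wrist",323,37,170,c).round(1))
for p in((541.5,201.8,158),(541.5,201.8,172),(541.5,203.1,207)):
    q=dep(p);print(p,q.round(1),(c["fx"]*q[0]/q[2]+c["cx"]).round(1),(c["fy"]*q[1]/q[2]+c["cy"]).round(1),"w60",60*c["fx"]/q[2],"w45",45*c["fx"]/q[2])
E
```

```text
0 260 384
4 262 382
8 265 379
12 265 376
16 252 373
20 240 368
24 230 362
28 231 355
32 230 348
36 231 337
40 230 298
tip [543.7 200.6 172. ] [551.6 192.8 170. ]
(541.5, 201.8, 158) [ 1.000e-01 -7.750e+01  1.102e+02] 320.6 -16.0 w60 195.54221461890717 w45 146.6566609641804
(541.5, 201.8, 172) [ 1.000e-01 -6.430e+01  1.147e+02] 320.7 35.5 w60 187.79936099690187 w45 140.8495207476764
(541.5, 203.1, 207) [  1.1 -30.9 125.2] 323.5 148.1 w60 172.07467613519322 w45 129.0560071013949
```

Emit:
apply_moves(targets=[[-0.15,0.02,0,0,0,0],[-0.15,0,0,0,0,0],[-0.15,0,0,0,0,0],[-0.15,0,0,0,0,0],[-0.15,0,0,0,0,0],[-0.12,0,0,0,0,0],[-0.12,0,0,0,0,0],[-0.12,0,0,0,0,0],[0,0,0,0,0,0],[0,0,0,0,0,0]])

```text
clock: 10.68
eef_pos: [552.3, 192.3, 234.6]
tool_rot: [-0.366, -1.569, -1.994]
force: [0.4, -0.6, -2.0]
width: 56.6
```

```bash
python3 - <<'E'
from h import *
c=calibration("wrist");a=get_image("wrist");b=get_image("side");s=read_state()
cv2.imwrite("pics/c4.png",cv2.hconcat([cv2.resize(a[0:300,170:470,::-1],(400,400)),cv2.resize(b[170:350,210:390,::-1],(400,400),interpolation=2)]))
R=Ro.from_euler("xyz",s["tool_rot"]);print(s["eef_pos"].round(1),(s["eef_pos"]-14.5*R.apply([0,1,0])).round(1),s["force"].round(1),s["torque"].round(2),s["qpos"].round(2),R.as_matrix().round(3).tolist())
E
```

```text
[552.3 192.3 234.7] [542.1 202.6 234.7] [-1.  -0.1 -0.9] [1.03 1.02 0.01] [-1.07  1.06  0.08  1.96  1.32  1.53 -1.43] [[-0.001, 0.705, 0.71], [-0.002, -0.71, 0.705], [1.0, -0.001, 0.002]]
```

View pics/c4.png

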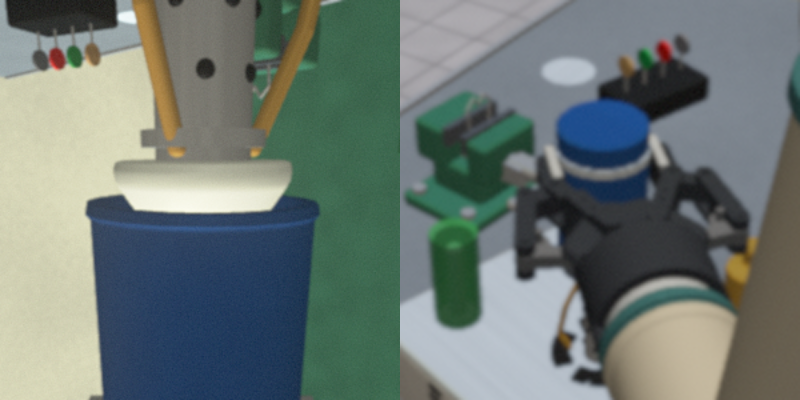

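Emit:
apply_moves(targets=[[-0.1,0,0,0,0,0],[-0.1,0,0,0,0,0],[-0.1,0,0,0,0,0],[-0.1,0,0,0,0,0],[-0.1,0,0,0,0,0],[-0.1,0,0,0,0,0],[0,0,0,0,0,0]])

```text
clock: 11.65
eef_pos: [552.2, 192.4, 210.1]
tool_rot: [-0.692, -1.57, -1.668]
force: [0.6, 0.3, -2.1]
width: 56.4
```

Emit:
apply_moves(targets=[[-0.1,0,0,0,0,0],[-0.1,0,0,0,0,0],[-0.1,0,0,0,0,0],[0,0,0,0,0,0]])

```text
clock: 12.15
eef_pos: [552.2, 192.4, 198.1]
tool_rot: [-0.741, -1.57, -1.618]
force: [-0.7, -0.7, -2.3]
width: 56.3
```

Emit:
apply_moves(targets=[[-0.1,0,0,0,0,0],[-0.1,0,0,0,0,0],[0,0,0,0,0,0]])

```text
clock: 12.52
eef_pos: [552.4, 192.4, 191.5]
tool_rot: [0.763, -1.568, -3.123]
force: [-0.7, 1.4, 3.3]
width: 56.8
```

Emit:
apply_moves(targets=[[-0.08,0,0,0,0,0],[-0.08,0,0,0,0,0],[-0.08,0,0,0,0,0],[0,0,0,0,0,0]])

```text
clock: 13.02
eef_pos: [553.1, 191.8, 186.6]
tool_rot: [1.198, -1.559, 2.725]
force: [-1.2, 2.5, 15.0]
width: 56.3
```

Emit:
apply_moves(targets=[[-0.08,0,0,0,0,0],[-0.08,0,0,0,0,0],[-0.08,0,0,0,0,0],[0,0,0,0,0,0]])

```text
clock: 13.52
eef_pos: [553.3, 191.8, 177.7]
tool_rot: [1.21, -1.557, 2.712]
force: [-1.5, 1.3, 15.2]
width: 56.8
```

Emit:
apply_moves(targets=[[-0.08,0,0,0,0,0],[-0.08,0,0,0,0,0],[-0.08,0,0,0,0,0],[0,0,0,0,0,0]])

```text
clock: 14.02
eef_pos: [553.0, 192.3, 165.5]
tool_rot: [1.1, -1.563, 2.823]
force: [-1.7, 2.1, 10.1]
width: 56.9
```

Emit:
apply_moves(targets=[[-0.06,0,0,0,0,0],[-0.06,0,0,0,0,0],[0,0,0,0,0,0]])

```text
clock: 14.4
eef_pos: [553.0, 192.2, 161.1]
tool_rot: [1.119, -1.562, 2.804]
force: [-1.5, 1.9, 10.6]
width: 56.3
```

```bash
python3 - <<'E'
from h import *
s=read_state();R=Ro.from_euler("xyz",s["tool_rot"])
print(s["eef_pos"].round(1),(s["eef_pos"]-14.5*R.apply([0,1,0])).round(1),s["force"].round(1),R.as_matrix().round(3).tolist())
a=get_image("wrist");b=get_image("top")
cv2.imwrite("pics/c5.png",cv2.hconcat([cv2.resize(a[0:300,170:470,::-1],(400,400)),cv2.resize(b[220:340,160:280,::-1],(400,400),interpolation=2)]))
E
```

```text
[553.  192.2 161.1] [542.8 202.5 161. ] [-1.5  1.9 10.6] [[-0.008, 0.704, 0.71], [0.003, -0.71, 0.704], [1.0, 0.008, 0.004]]
```

View pics/c5.png

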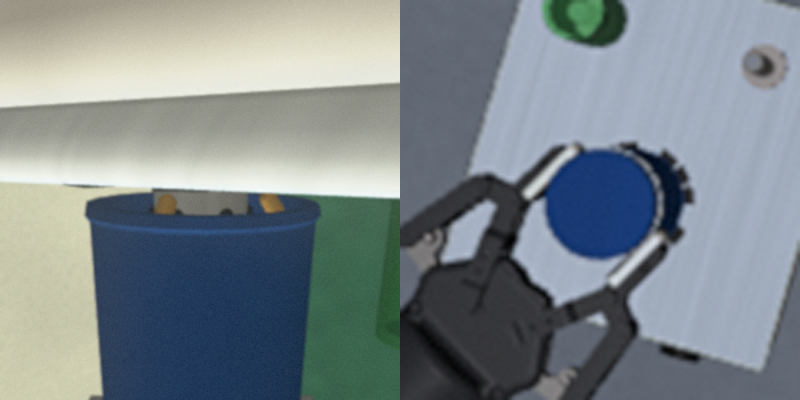

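Emit:
apply_moves(targets=[[-0.05,0,0,0,0,0],[-0.05,0,0,0,0,0],[0,0,0,0,0,0]])

```text
clock: 14.88
eef_pos: [553.0, 192.3, 157.2]
tool_rot: [1.117, -1.562, 2.807]
force: [-2.2, 1.8, 10.6]
width: 56.4
```

Emit:
apply_moves(targets=[[-0.04,0,0,0,0,0],[0,0,0,0,0,0]])

```text
clock: 15.12
eef_pos: [553.1, 192.3, 155.9]
tool_rot: [1.156, -1.561, 2.768]
force: [-1.8, 2.6, 12.1]
width: 56.5
```

Emit:
apply_moves(targets=[[-0.04,0,0,0,0,0],[0,0,0,0,0,0]])

```text
clock: 15.38
eef_pos: [553.1, 192.3, 155.9]
tool_rot: [1.254, -1.558, 2.669]
force: [-3.2, 3.6, 16.6]
width: 56.5
```

Emit:
apply_moves(targets=[[-0.04,0,0,0,0,0],[0,0,0,0,0,0]])

```text
clock: 15.62
eef_pos: [553.1, 192.3, 155.9]
tool_rot: [1.286, -1.554, 2.637]
force: [-5.7, 4.9, 20.8]
width: 56.2
```

Emit:
apply_moves(targets=[[-0.04,0,0,0,0,0],[0,0,0,0,0,0],[0,0,0,0,0,0]])

```text
clock: 16.0
eef_pos: [553.1, 192.2, 155.9]
tool_rot: [1.314, -1.551, 2.609]
force: [-5.7, 5.5, 24.8]
width: 56.5
```

```bash
python3 - <<'E'
from h import *
s=read_state();R=Ro.from_euler("xyz",s["tool_rot"])
print(s["eef_pos"].round(1),s["force"].round(1),R.as_matrix().round(3).tolist())
a=get_image("wrist");b=get_image("side")
cv2.imwrite("pics/c6.png",cv2.hconcat([cv2.resize(a[0:300,170:470,::-1],(400,400)),cv2.resize(b[200:360,230:390,::-1],(400,400),interpolation=2)]))
E
```

```text
[553.1 192.2 155.9] [-5.7  5.5 24.8] [[-0.017, 0.704, 0.71], [0.01, -0.71, 0.704], [1.0, 0.019, 0.005]]
```

View pics/c6.png

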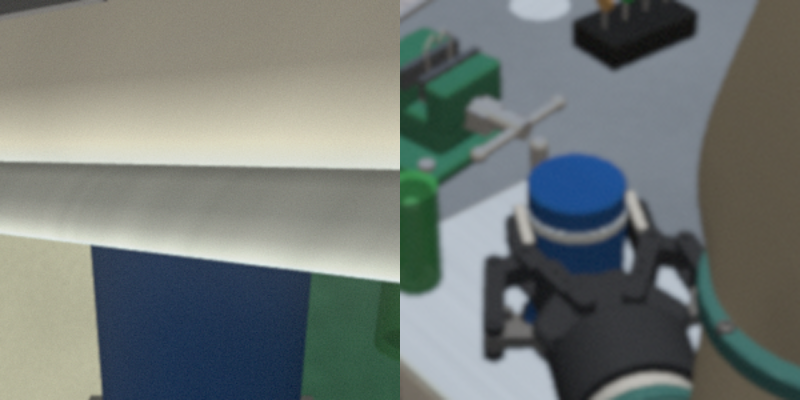

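Emit:
apply_moves(targets=[[0.06,0,0,0,0,0],[0.06,0,0,0,0,0],[0.05,0,0,0,0,0],[0,0,0,0,0,0]])

```text
clock: 16.6
eef_pos: [553.0, 192.4, 155.9]
tool_rot: [0.893, -1.566, 3.03]
force: [0.7, 0.2, 6.4]
width: 56.6
```

Emit:
apply_moves(targets=[[0.05,0,0,0,0,0],[0,0,0,0,0,0]])

```text
clock: 16.85
eef_pos: [552.8, 192.5, 155.9]
tool_rot: [0.025, -1.568, -2.385]
force: [2.9, 0.0, 2.4]
width: 56.4
```

Emit:
apply_moves(targets=[[0,0,0,0,0,0],[0,0,0,0,0,0],[0,0,0,0,0,0],[0,0,0,0,0,0],[0,0,0,0,0,0],[0,0,0,0,0,0]], jaw=1)

```text
clock: 17.6
eef_pos: [552.3, 192.5, 155.3]
tool_rot: [-0.561, -1.569, -1.799]
force: [-0.4, -0.1, 1.3]
width: 85.3
```

Emit:
apply_moves(targets=[[0,-0.2,0,0,0,0],[0,-0.4,0,0,0,0],[0,-0.5,0,0,0,0],[0,-0.5,0,0,0,0],[0,-0.5,0,0,0,0],[0,-0.5,0,0,0,0],[0.2,-0.5,0,0,0,0],[0.3,-0.4,0,0,0,0],[0.3,-0.3,0,0,0,0],[0,0,0,0,0,0],[0,0,0,0,0,0]])

```text
clock: 18.98
eef_pos: [445.5, 299.7, 187.7]
tool_rot: [-0.241, -1.569, -2.119]
force: [-0.6, -0.1, -0.4]
width: 85.1
```

```bash
python3 - <<'E'
from h import *
s=read_state();R=Ro.from_euler("xyz",s["tool_rot"])
print(s["eef_pos"].round(1),s["force"].round(1),s["qpos"].round(2))
c=calibration("wrist");a=get_image("wrist");b=get_image("side");t=get_image("top")
np.save("w7c.npy",c,allow_pickle=True)
for n,i in(("w7",a),("s7",b),("t7",t)):cv2.imwrite(f"pics/{n}.png",i[:,:,::-1])
cv2.imwrite("pics/c7.png",cv2.hconcat([cv2.resize(cv2.rotate(a,cv2.ROTATE_180)[:,:,::-1],(450,338)),cv2.resize(b[190:360,230:400,::-1],(338,338),interpolation=2)]))
h=cv2.cvtColor(t,cv2.COLOR_RGB2HSV).astype(int);m=(h[...,0]>105)&(h[...,0]<125)&(h[...,1]>150)&(h[...,2]>85)
M,st,cc=big(m);print(st,cc)
E
```

```text
[445.5 299.7 187.7] [-0.6 -0.1 -0.4] [-1.26  1.15 -0.02  1.8   1.1   1.68 -1.41]
[204 266  32  32 806] [219.46650124 281.40322581]
```

View pics/c7.png

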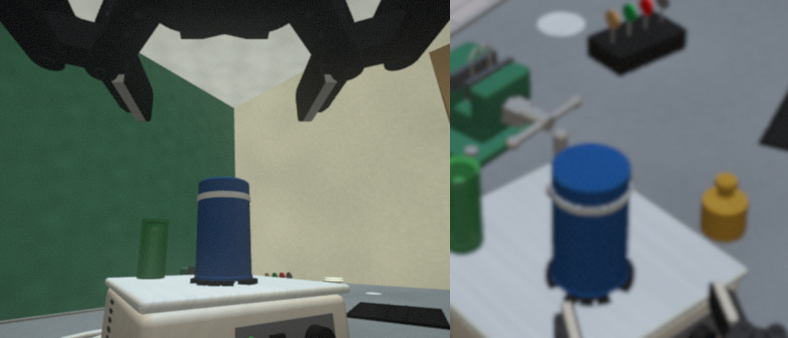

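```bash
python3 - <<'E'
from h import *
b=cv2.imread("pics/s7.png");t=cv2.imread("pics/t7.png")
t0=cv2.imread("pics/top.png")
def disc(i,x0,y0,x1,y1,v):
    h=cv2.cvtColor(i[y0:y1,x0:x1],cv2.COLOR_BGR2HSV).astype(int);m=(h[...,0]>100)&(h[...,0]<125)&(h[...,1]>140)&(h[...,2]>v)
    M,s,c=big(m);e=cv2.fitEllipse(cv2.findContours(M.astype(np.uint8),0,1)[0][0]);return np.array(e[0])+[x0,y0],e[1]
T=disc(t,190,255,250,310,85);print("top",T)
for v in(110,125,140):
  S=disc(b,260,250,340,300,v);p,e=tri([ray("top",*T[0]),ray("side",*S[0])]);print(v,S,p.round(1),np.round(e,2))
print("top@184",onz("top",*T[0],184).round(1))
# wrist: beaker lowest visible vs base: height
c=np.load("w7c.npy",allow_pickle=True).item();w=cv2.imread("pics/w7.png");h=cv2.cvtColor(w,cv2.COLOR_BGR2HSV).astype(int)
m=(h[...,0]>105)&(h[...,0]<125)&(h[...,1]>120)&(h[...,2]>30);m[:, :240]=0
M,s,_=big(m);print("wrist blue box",s[:4])
cm=np.array(c["world_from_camera"])
for z in(84,184):
  q=cm[:3,:3].T@(np.array([541.8,202,z])-cm[:3,3]);print(z,c["fx"]*q[0]/q[2]+c["cx"],c["fy"]*q[1]/q[2]+c["cy"])
  for s_ in(-30,30):
    p=np.array([541.8+s_*.707,202-s_*.707,z]);q=cm[:3,:3].T@(p-cm[:3,3]);print("  near/far",s_,(c["fy"]*q[1]/q[2]+c["cy"]).round(1))
col=w[180:300,320-3];print([(i+100,w[i+100,318].tolist()) for i in range(0,1)])
ys=np.flatnonzero(m[:,320]);print(ys.min(),ys.max())
E
```

```text
top (array([219.44814682, 281.47115898]), (31.0162410736084, 31.5716495513916))
110 (array([300.43746948, 274.04989052]), (22.602798461914062, 38.14970016479492)) [540.7 202.9 181.1] [1.36 1.36]
125 (array([300.49403381, 273.50889778]), (21.53406524658203, 37.48097229003906)) [540.7 202.7 181.9] [1.36 1.36]
140 (array([308.84807205, 267.49841118]), (6.591944694519043, 20.83875846862793)) [536.2 198.  192. ] [4.08 4.08]
top@184 [539.6 201.6 184. ]
wrist blue box [283  82  79 117]
84 320.9181852004326 83.75998194430645
  near/far -30 80.1
  near/far 30 86.7
184 321.0953340633905 217.57347192905172
  near/far -30 228.8
  near/far 30 208.3
[(100, [78, 57, 39])]
82 228
```

```bash
python3 - <<'E'
from h import *
s=read_state();print(s["clock"],s["force"].round(1));print(finish_job())
E
```

```text
19.125 [ 0.1 -0.3 -0.4]
the job is handed in; nothing more can be done
None
```

The beaker is upside down on the big peg with its rim on the seat ring, released. I handed the job in at 19.1 s; the interface gives no verdict.

I gripped it near its base, turned it over the peg and lowered it past the clips. I pressed until the tool stopped moving down at TCP z 155.9 mm. The wrist force peaked at about 25 N there, and I eased it off before opening the fingers. I then backed the arm away.

Last checks:
- **Seating:** in the wrist view the rim showed at row 82 and the upturned base at row 228. A fully seated beaker should show about 80 and 229.
- **Height:** the base came out at 181–182 mm from the top and side cameras, where 184 mm is expected. That is within the 2 mm calibration error. One looser colour threshold gave 192 mm with poor ray agreement, so I discarded it.
- **Centring:** the axis measured about (540.7, 202.8) mm against my peg estimate of (541.5, 201.8) mm, so roughly 1 mm off.
- **Other objects:** the tube, wheel holder and weight looked undisturbed in the final pictures, but I did not measure them. I did not check the plier again, though the arm never worked near it. The force reading was about zero once clear.

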